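# Put the tea things back in their places

### The arm

A 7-joint arm with a two-finger parallel gripper is mounted at the origin on the work surface. World frame = base frame: x ahead of the robot, y to its left, z up, the work surface at z = 0. Lengths are in m, angles in degrees, forces in N, time in s.
With the tool pointing down it reaches from about 0.425 to 1.025 m from the base axis. Payload 3.6 kg.
Tool frame: the origin (TCP) lies at the centre of the arm's flange, where the gripper is bolted on; the fingertips stand manip.tips_ahead ahead of it and the grasp point (between the pads) lies 155 mm ahead of it (manip.tips_ahead is the distance from the TCP to the fingertips, in m); y points along the fingers, x is the direction in which the jaws open and shut, and the axes are right-handed (so a half turn about y gives the same grasp; the last joint's range is limited). The gripper opens to 85 mm and grips with 20 to 120 N. Pads are 22 mm wide; open, the fingers measure 114 mm over their backs; the gripper's body (76 mm by 85 mm) begins 54 mm behind the grasp point. The pads swing forward as they close: fully open they stand 13 mm farther back than shut.
Start: joints at [59.101, 33.873, 2.773, 92.16, -1.908, 54.013, -1.931], TCP at [0.313, -0.654, 0.405] pointing down, gripper open.
Joint ranges: [-153.93, 153.93], [-27.13, 128.08], [-72.61, 78.16], [10.71, 143.7], [-87.88, 267.88], [4.46, 118.87], [-176.78, 176.78]. Speed limits (degrees/s): [147.25, 147.25, 180, 180, 180, 180, 180].

### API

Orientations are given as [roll, pitch, yaw] about the fixed x, y, z axes, in that order (R = Rz(yaw) Ry(pitch) Rx(roll)).
In Python, from station import manip gives the robot as it stands.
- The arm moves only by the tool drive_tool, never from a script. Its argument "targets" is a list of rows, each a list of 7 numbers: the turn, a rotation vector about the world's x, y, z each as a share of 0.5 rad, from -1 to 1, then the shift along the world's x, y, z each as a share of 0.5 m, from -1 to 1, then the closure, from -1 (fully open) to 1 (shut). A call has 1 to 12 rows; each row is the pose to reach, as a shift and turn from the pose commanded when the call began; what a row does not reach only later rows make up. A row lasts 1/8 s, in which the tool goes at most 62.5 mm and 10.7 degrees, less where a joint would pass 70% of its speed; a pose out of reach is approached as far as the arm can. A call with a number of a shift or a turn outside -1 to 1 is refused whole. A call with a gripper value outside its range is refused whole. The fingers move at their own pace and stop on an object; "squeeze" is the grip in N (left out, the last holds). Time passes only in rows, so rows that repeat a pose let the fingers close. It gives the time, the measured TCP pose, the force and the opening at its end, in the units of the state.
- manip.get_obs(): the state, without advancing time (a new reading comes with each control period).
- manip.grab_frame(name): name is "scene" or "top" or "wrist"; returns a dict with "color" (384x512x3 uint8, red, green, blue), "mtx" (3x3 intrinsics, pixels), "T" (4x4, takes a point from camera to world coordinates); the wrist camera has in their place "hand_eye" (4x4, takes a point from camera to tool coordinates, whose origin is the TCP and whose axes are the tool frame's). Camera axes: x right, y up, looking along -z (the intrinsics and any distortion apply to the point x, -y, -z); pixel columns grow to the right and rows downward; lengths in m; the calibration is good to about 2 mm. A picture is of the moment at which its call begins: read the wrist's pose just before it. There is no depth.
- manip.hand_in(): hands the job in, once; it reports no verdict.
The state is a dict: "time_s": time; "q": joint angles; "joint_vel": joint speeds; "joint_efforts": joint torques, N m; "eef_pos": TCP position; "tcp_rot": TCP orientation; "ft_force": force on the tool from outside, world axes, zero at the start; "wrist_torque": the same for the moment, N m; "grip_width": finger opening in m.
Only numpy, scipy, OpenCV 4.12 (cv2) and the standard library are available. Lean on these libraries where they do the work, as an engineer would, in place of code of your own. Each camera call takes 0.05 s, during which the arm holds its last target. There are 200 camera calls.

### The job

Tidy the tea corner: seat the black kettle on its power base, stand each speckled mug upright in the middle of the coaster of its own colour, and stand the green tea caddy flat inside its little wooden tray, in any order. Set each one down gently without dropping it or knocking anything over, let go of everything, and do not push the milk tin or the salt shaker about.

Things in the scene. Friction and masses are not known exactly. Their poses are not given: they have to be found in the camera images.
- kettle: Black plastic kettle, 134 mm diameter, 0.6 kg, on the bare counter. Origin: centre of its underside; z up; spout to -x, 78 mm out. Handle: bar over the lid along x, above the centre of mass, 18 mm wide (y), 189 to 205 mm high, free for 70 mm between its posts, lid top at 157 mm. The underside has a skirt 12 mm deep, inner radius 57 mm, that fits over the raised middle of the base.
- kettle_base: Power base of the kettle: black disc, 148 mm diameter, 12 mm thick, with a raised grey middle, 96 mm diameter, top at 20 mm; fixed; short cord and plug lie at its rim. Origin: centre of its underside; z up. The kettle (any yaw) is seated when its skirt surrounds the middle and stands on the disc: its origin 12 mm above this origin, up to 9 mm sideways play.
- mug_blue: Blue ceramic mug, cream speckles and rim, open on top: 85 mm tall, diameter 60 mm at the foot, 64 from 30 mm up, wall 5 mm, 0.23 kg. Origin: centre of its underside; z up. The loop handle on its +y side reaches 62 mm from the axis, 17 to 73 mm high: grip the body across its x axis from above. Starts upright on the counter, any yaw.
- coaster_blue: Blue speckled round coaster with a cork edge, the place of the blue mug: 100 mm diameter, 6 mm thick, fixed to the counter. Origin: centre of its underside; z up. The mug's foot rests 6 mm above this origin.
- mug_orange: Orange ceramic mug, cream speckles and rim, open on top: 85 mm tall, diameter 60 mm at the foot, 64 from 30 mm up, wall 5 mm, 0.23 kg. Origin: centre of its underside; z up. The loop handle on its +y side reaches 62 mm from the axis, 17 to 73 mm high: grip the body across its x axis from above. Starts upright on the counter, any yaw.
- coaster_orange: Orange speckled round coaster with a cork edge, the place of the orange mug: 100 mm diameter, 6 mm thick, fixed to the counter. Origin: centre of its underside; z up. The mug's foot rests 6 mm above this origin.
- caddy: Closed rectangular tea tin (caddy), dark green with a gold panel on the lid, gold lines and cream labels: 80 mm (x) by 52 mm (y), 105 mm tall, 0.22 kg; the lid (top 23 mm, 82 by 54 mm) stays on. Origin: centre of its underside; z up. Grip it across its y sides. Starts upright on the counter.
- caddy_tray: Small wooden tray with a low rim, the place of the caddy: outside 112 mm (x) by 84 mm (y), 16 mm tall, walls and floor 6 mm, inside 100 by 72 mm; fixed. Origin: centre of its underside; z up. The caddy stands in it, long side along the tray's x (either way round), its origin 6 mm above this origin.
- milk_tin: Small milk tin, steel with white and blue label, 54 mm diameter, 58 mm tall, 0.1 kg, loose, among the other things; to be left alone. Origin: centre of its underside; z up.
- salt_shaker: Glass salt shaker with steel top, 40 mm diameter, 71 mm tall, 0.12 kg, loose, among the other things; to be left alone. Origin: centre of its underside; z up.
There are look-alikes about, which are no part of the job. There is more than one size of the kettle; the job needs the smaller.

How it is judged:
By the outcome, as a careful person would: the job done as asked, in the order asked, and still so for the second after the job is handed in, with the robot touching nothing.
It also fails if it takes over 112 s, if anything falls off the work surface, if the arm or the gripper's body presses on something with over 40 N, if the wrist force passes 120 N, or if a joint passes its speed limit or range.

## Working session

There is one attempt and no reset: what is moved stays moved. The work goes in short steps, Python scripts to look and compute and a tool call to move; the robot and the scene stay as the last step left them, time stands still between calls to the robot, and variables do not carry over. Pictures are saved under pics/ and viewed, about 12 in all and at most 16, crops included, and the job is handed in when it is done.

Besides the shell and the picture viewer there is one more tool, called after "Call:" by a JSON object that holds its "api" and its "payload", one argument or row to a line. drive_tool: Moves the arm, as the interface text tells. Its arguments: {"type":"object","properties":{"targets":{"type":"array"},"squeeze":{"type":"number"}},"required":["targets"]}

```bash
ls; mkdir -p pics
python3 - <<'E'
from station import manip
import cv2,pickle
o=manip.get_obs();print(o, manip.tips_ahead)
for n in ("scene","top","wrist"):
    f=manip.grab_frame(n);pickle.dump(f,open(f"pics/{n}0.pkl","wb"))
    cv2.imwrite(f"pics/{n}0.png",f["color"][:,:,::-1]);print(n,f["mtx"].tolist(),{k:v for k,v in f.items() if k not in("color","mtx")})
E
```

```text
pics
{'time_s': 0.0, 'q': array([59.10063836, 33.92726091,  2.7681183 , 92.23590999, -1.90804076,
       54.01464848, -1.93185935]), 'joint_vel': array([-0.01870898, -0.06387343, -0.1092783 , -0.04927751, -0.04713169,
        0.03515089,  0.00282652]), 'joint_efforts': array([-1.14206030e-04, -5.48691666e+01,  1.54640961e+00, -1.98128182e+01,
        9.44350089e-03,  8.61715962e-03,  5.55790081e-06]), 'eef_pos': array([ 0.31243376, -0.65373944,  0.40352481]), 'tcp_rot': array([-90.00777535,   0.13146201, -64.4548457 ]), 'ft_force': array([0.9243785 , 0.80369097, 0.25748372]), 'wrist_torque': array([-0.01110116, -0.00701376, -0.03001079]), 'grip_width': 0.08501171986281625} 0.1734
scene [[350.6618065180454, 0.0, 257.56637590497604], [0.0, 350.6618065180454, 192.85983263660415], [0.0, 0.0, 1.0]] {'T': array([[-0.22366796, -0.63693897,  0.73775429,  1.23980776],
       [ 0.97445929, -0.130569  ,  0.18270424,  0.18031402],
       [-0.02004361,  0.75977661,  0.64987519,  0.715591  ],
       [ 0.        ,  0.        ,  0.        ,  1.        ]])}
top [[404.81763623695275, 0.0, 255.9910534571745], [0.0, 404.81763623695275, 197.09242459684356], [0.0, 0.0, 1.0]] {'T': array([[ 0.01384159,  0.98515101, -0.17113122,  0.29059906],
       [-0.99989468,  0.01438412,  0.00193068,  0.00148286],
       [ 0.00436359,  0.17108647,  0.98524635,  1.05296713],
       [ 0.        ,  0.        ,  0.        ,  1.        ]])}
wrist [[338.2769496989366, 0.0, 255.06966923702325], [0.0, 338.2769496989366, 191.0972501571169], [0.0, 0.0, 1.0]] {'hand_eye': array([[ 9.99999388e-01,  1.09943661e-03, -1.20365283e-04,
        -1.62442358e-04],
       [-4.71248318e-04,  3.25094523e-01, -9.45681410e-01,
         2.95169906e-02],
       [-1.00058667e-03,  9.45680888e-01,  3.25094843e-01,
         8.29284487e-02],
       [ 0.00000000e+00,  0.00000000e+00,  0.00000000e+00,
         1.00000000e+00]])}
```

View pics/top0.png

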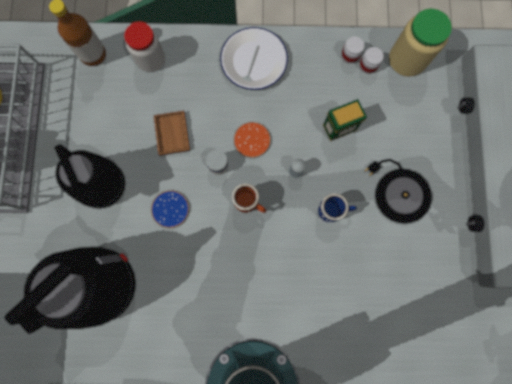

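View pics/scene0.png

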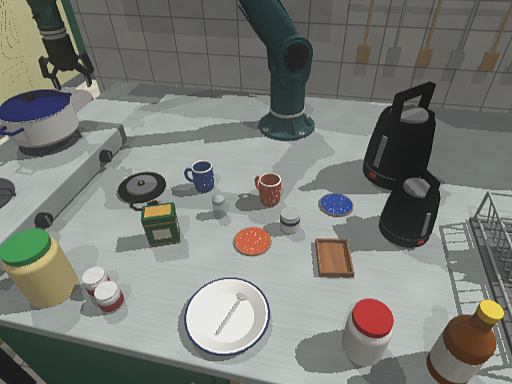

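```bash
cat > h.py <<'E'
import numpy as np, cv2, pickle
from scipy.spatial.transform import Rotation as R
def load(n): return pickle.load(open(f"pics/{n}.pkl","rb"))
def grab(name,tag):
    from station import manip
    o=manip.get_obs(); f=manip.grab_frame(name)
    if name=="wrist":
        M=np.eye(4); M[:3,:3]=R.from_euler("xyz",o["tcp_rot"],degrees=True).as_matrix(); M[:3,3]=o["eef_pos"]
        f["T"]=M@f["hand_eye"]
    pickle.dump(f,open(f"pics/{tag}.pkl","wb")); cv2.imwrite(f"pics/{tag}.png",f["color"][:,:,::-1]); return f
def cast(f,px,z):
    px=np.atleast_2d(np.asarray(px,float)); K=f["mtx"]
    d=np.c_[(px[:,0]-K[0,2])/K[0,0],-(px[:,1]-K[1,2])/K[1,1],-np.ones(len(px))]@f["T"][:3,:3].T
    c=f["T"][:3,3]; return (c+d*((z-c[2])/d[:,2])[:,None])[:,:2]
def proj(f,P):
    P=np.atleast_2d(P); p=(P-f["T"][:3,3])@f["T"][:3,:3]; K=f["mtx"]
    return np.c_[K[0,0]*p[:,0]/-p[:,2]+K[0,2], K[1,1]*-p[:,1]/-p[:,2]+K[1,2]]
def blob(f,lo,hi,seed,rad,close=0):
    hsv=cv2.cvtColor(f["color"],cv2.COLOR_RGB2HSV); m=cv2.inRange(hsv,lo,hi)
    w=np.zeros_like(m); cv2.circle(w,seed,rad,255,-1); m&=w
    if close: m=cv2.morphologyEx(m,cv2.MORPH_CLOSE,np.ones((close,close),np.uint8))
    cs,_=cv2.findContours(m,cv2.RETR_EXTERNAL,cv2.CHAIN_APPROX_NONE)
    return max(cs,key=cv2.contourArea)[:,0,:].astype(float)
E
python3 - <<'E'
from h import *
f=load("top0")
def rep(n,c,z):
    w=cast(f,c,z); (x,y),r=cv2.minEnclosingCircle(w.astype(np.float32)); rc=cv2.minAreaRect(w.astype(np.float32)); 
    e=cv2.fitEllipse(w.astype(np.float32))
    print(n,"circ",np.round([x,y,2*r],4),"ell",np.round(e[0]+e[1],4),"rect",np.round(rc[0]+rc[1],4),round(rc[2],1))
rep("co_or",blob(f,(0,120,90),(20,255,255),(253,139),24,5),.006)
rep("co_bl",blob(f,(100,90,60),(130,255,255),(171,208),25,5),.006)
rep("tray",blob(f,(3,70,50),(20,255,255),(172,132),32,5),.016)
rep("caddylid",blob(f,(18,100,110),(35,255,255),(348,112),25,3),.105)
rep("mug_or_in",blob(f,(0,90,30),(15,255,160),(245,197),12),.085)
rep("mug_bl_in",blob(f,(105,90,20),(135,255,255),(334,207),12),.085)
rep("base",blob(f,(0,0,0),(180,255,60),(404,195),36,9),.012)
c=f["color"][:,:,::-1]
def crop(x,y,s,k): return cv2.resize(c[y-s:y+s,x-s:x+s],(k,k),interpolation=cv2.INTER_CUBIC)
a=np.hstack([crop(85,180,45,390),crop(404,190,45,390)]);b=np.hstack([crop(246,197,26,195),crop(335,207,26,195),crop(172,132,26,195),crop(345,118,26,195)])
cv2.imwrite("pics/m1.png",np.vstack([a,b]))
E
```

```text
co_or circ [0.6298 0.0128 0.0963] ell [0.6302 0.0128 0.0926 0.0933] rect [0.6299 0.0124 0.0924 0.0917] 0.9
co_bl circ [0.4388 0.2246 0.0917] ell [0.439  0.2244 0.0885 0.089 ] rect [0.4393 0.2236 0.087  0.0892] 0.8
tray circ [0.6425 0.2282 0.1336] ell [0.6422 0.2284 0.0942 0.1298] rect [0.6426 0.229  0.1121 0.0848] 10.2
caddylid circ [ 0.6691 -0.2234  0.0721] ell [ 0.6687 -0.2238  0.0416  0.0786] rect [ 0.669  -0.2239  0.0388  0.0673] 23.3
mug_or_in circ [0.4606 0.026  0.0494] ell [0.4605 0.0261 0.0466 0.0471] rect [0.4599 0.0263 0.0469 0.0467] 45.7
mug_bl_in circ [ 0.4385 -0.1904  0.0476] ell [ 0.4389 -0.1904  0.0443  0.0458] rect [ 0.4385 -0.1907  0.044   0.0455] 45.0
base circ [ 0.492  -0.3834  0.1629] ell [ 0.4844 -0.3848  0.142   0.1486] rect [ 0.4821 -0.3851  0.1432  0.1439] 61.7
```

View pics/m1.png

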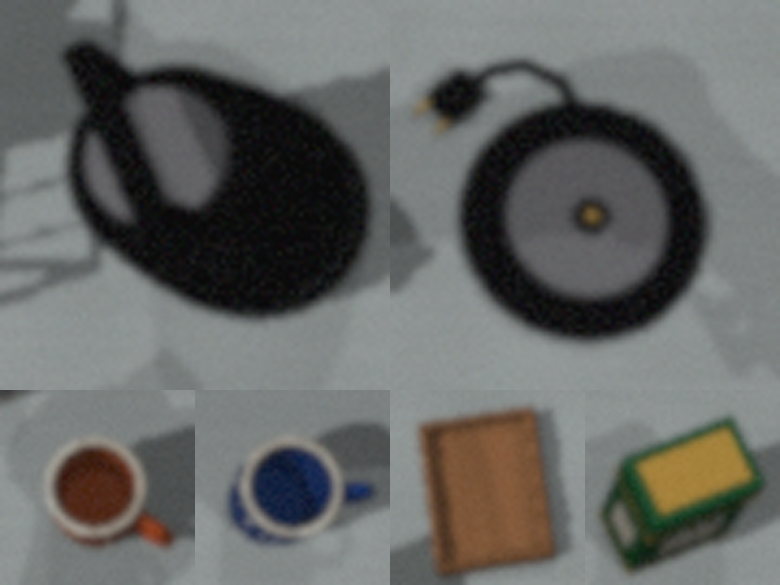

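Run:
```python
from h import *
f=load("top0"); s=load("scene0")
g=blob(f,(0,0,65),(180,255,140),(404,195),20,9); w=cast(f,g,.020).astype(np.float32); print("grey",cv2.fitEllipse(w))
b=blob(f,(0,0,0),(180,255,60),(404,202),30,9)
for n,p,z in [("or handle end",(264,210.2),.045),("bl handle end",(356.2,208.2),.045),("tin top",(217,158),.058),("salt top",(297,165),.071),("bigkettle",(105,290),.0),("kettle spout side bottom",(122,188),.0),("handle A",(58.5,147.7),.197),("handle B",(74.6,182.3),.197),("handle mid lid",(70,170),.197),("plug",(375,168),0)]:
    print(n,cast(f,p,z).round(3))
for n,p,z in [("kettle base centre scene",(409,225),.0),("tin s",(290,216),.058),("salt s",(218,197),.071)]: print(n,cast(s,p,z).round(3))
c=s["color"][:,:,::-1]
cv2.imwrite("pics/m2.png",cv2.resize(c[80:270,340:460],(480,760),interpolation=cv2.INTER_CUBIC)[200:])
```

```text
grey ((0.48092857003211975, -0.38433176279067993), (0.09232336282730103, 0.09324117749929428), 13.982696533203125)
or handle end [[ 0.433 -0.021]]
bl handle end [[ 0.441 -0.253]]
tin top [[0.563 0.1  ]]
salt top [[ 0.544 -0.102]]
bigkettle [[0.229 0.379]]
kettle spout side bottom [[0.493 0.354]]
handle A [[0.543 0.433]]
handle B [[0.466 0.391]]
handle mid lid [[0.493 0.404]]
plug [[ 0.557 -0.318]]
kettle base centre scene [[0.477 0.426]]
tin s [[0.569 0.102]]
salt s [[ 0.548 -0.105]]
```

View pics/m2.png

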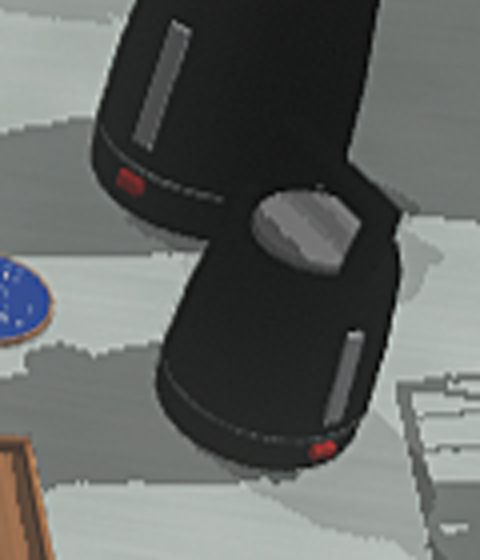

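Call:
{"api": "drive_tool", "payload": {
  "targets": [
    [0,0,1,0.3,0.3,0.1,-1],
    [0,0,1,0.71,0.86,0.1,-1],
    [0,0,1,0.71,0.86,0.1,-1],
    [0,0,1,0.71,0.86,0.1,-1],
    [0,0,1,0.71,0.86,0.1,-1],
    [0,0,1,0.71,0.86,0.1,-1],
    [0,0,1,0.71,0.86,0.1,-1],
    [0,0,1,0.71,0.86,0.1,-1],
    [0,0,1,0.71,0.86,0.1,-1],
    [0,0,1,0.71,0.86,0.1,-1],
    [0,0,1,0.71,0.86,0.1,-1],
    [0,0,1,0.71,0.86,0.1,-1]
  ],
  "squeeze": 30
}}

```text
time_s: 1.65
eef_pos: [0.6664, -0.2264, 0.4543]
tcp_rot: [-90.1, 0.0, -36.0]
ft_force: [-0.8, -0.1, 0.5]
grip_width: 0.0854
```

Call:
{"api": "drive_tool", "payload": {
  "targets": [
    [0,0,1,0,0,0,-1],
    [0,0,1,0,0,0,-1],
    [0,0,1,0,0,0,-1],
    [0,0,1,0,0,0,-1]
  ]
}}

```text
time_s: 2.15
eef_pos: [0.6666, -0.2263, 0.4545]
tcp_rot: [-90.0, 0.0, -7.4]
ft_force: [0.5, -0.6, -0.5]
grip_width: 0.0852
```

Call:
{"api": "drive_tool", "payload": {
  "targets": [
    [0,0,1,0,0,0,-1],
    [0,0,1,0,0,0,-1],
    [0,0,1,0,0,0,-1],
    [0,0,1,0,0,0,-1],
    [0,0,1,0,0,0,-1]
  ]
}}

```text
time_s: 2.78
eef_pos: [0.6673, -0.2247, 0.4547]
tcp_rot: [-90.0, 0.0, 21.3]
ft_force: [0.3, 0.5, -0.1]
grip_width: 0.0853
```

```bash
cat > st.py <<'E'
from station import manip
o=manip.get_obs();print(round(o["time_s"],2),o["eef_pos"].round(4),o["tcp_rot"].round(2),o["ft_force"].round(1),round(o["grip_width"],4),"q",o["q"].round(0))
E
python3 st.py
python3 - <<'E'
from h import *
f=grab("wrist","w1")
E
```

```text
2.77 [ 0.6673 -0.2247  0.4547] [-9.001e+01  2.000e-02  2.128e+01] [ 0.3  0.5 -0.1] 0.0853 q [ 29.  31. -22.  92.  13.  60.  25.]
```

View pics/w1.png

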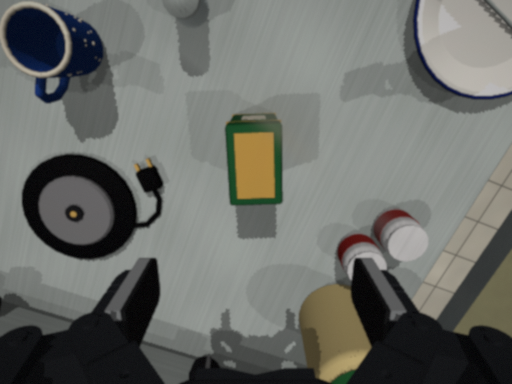

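Run:
```python
from h import *
f=load("w1")
for n,lo,hi in (("gold",(15,80,90),(35,255,255)),("green",(15,60,20),(90,255,255))):
    c=blob(f,lo,hi,(255,163),60,5); w=cast(f,c,.105).astype(np.float32); print(n,cv2.minAreaRect(w))
c=blob(f,(0,0,0),(180,255,60),(76,205),66,9); 
g=blob(f,(0,0,65),(180,255,140),(75,212),36,9); print("base",cv2.fitEllipse(cast(f,g,.02).astype(np.float32)))
```

```text
gold ((0.665594220161438, -0.22596105933189392), (0.03881578519940376, 0.06656630337238312), 22.264450073242188)
green ((0.6636930108070374, -0.22094812989234924), (0.05224379897117615, 0.09022708982229233), 23.176448822021484)
base ((0.48025959730148315, -0.387019544839859), (0.08778495341539383, 0.09538546949625015), 162.87034606933594)
```

Call:
{"api": "drive_tool", "payload": {
  "targets": [
    [0,0,0.05,0,0,-0.1,-1],
    [0,0,0.05,0,0,-0.2,-1],
    [0,0,0.05,0,0,-0.3,-1],
    [0,0,0.05,0,0,-0.38,-1],
    [0,0,0.05,0,0,-0.42,-1],
    [0,0,0.05,0,0,-0.42,-1],
    [0,0,0.05,0,0,-0.42,1],
    [0,0,0.05,0,0,-0.42,1],
    [0,0,0.05,0,0,-0.42,1],
    [0,0,0.05,0,0,-0.42,1],
    [0,0,0.05,0,0,-0.42,1],
    [0,0,0.05,0,0,-0.42,1]
  ],
  "squeeze": 35
}}

```text
time_s: 4.32
eef_pos: [0.6683, -0.2245, 0.247]
tcp_rot: [-90.1, -0.1, 22.9]
ft_force: [-1.3, -0.1, 6.5]
grip_width: 0.0536
```

Call:
{"api": "drive_tool", "payload": {
  "targets": [
    [0,0,0,0,0,0.03,1],
    [0,0,0,0,0,0.1,1],
    [0,0,0,0,0,0.2,1],
    [0,0,0.3,0,0,0.28,1],
    [0,0,0.6,0,0.07,0.28,1],
    [0,0,0.9,0,0.16,0.28,1],
    [0,0,1,0,0.26,0.28,1],
    [0,0,1,0,0.36,0.28,1],
    [0,0,1,0,0.46,0.28,1],
    [0,0,1,0,0.56,0.28,1],
    [0,0,1,0,0.63,0.28,1],
    [0,0,1,0,0.66,0.28,1]
  ]
}}

```text
time_s: 5.82
eef_pos: [0.6668, 0.109, 0.3854]
tcp_rot: [-90.0, -0.1, 51.8]
ft_force: [-0.1, 0.1, -2.4]
grip_width: 0.0537
```

Call:
{"api": "drive_tool", "payload": {
  "targets": [
    [0,0,0.3,0,0.03,0,1],
    [0,0,0.6,0,0.08,0,1],
    [0,0,0.9,-0.02,0.14,0,1],
    [0,0,1,-0.04,0.2,0,1],
    [0,0,1,-0.05,0.24,0,1],
    [0,0,1,-0.05,0.247,0,1],
    [0,0,1,-0.05,0.247,0,1]
  ]
}}

```text
time_s: 6.7
eef_pos: [0.6434, 0.228, 0.3846]
tcp_rot: [-90.0, 0.1, 80.1]
ft_force: [0.4, -0.7, -2.9]
grip_width: 0.0534
```

Call:
{"api": "drive_tool", "payload": {
  "targets": [
    [0,0,0.25,0,0,0,1],
    [0,0,0.5,0,0,0,1],
    [0,0,0.7,0,0,0,1],
    [0,0,0.7,0,0,0,1],
    [0,0,0.7,0,0,0,1]
  ]
}}

```text
time_s: 7.32
eef_pos: [0.6431, 0.2282, 0.3845]
tcp_rot: [-90.0, 0.1, 100.1]
ft_force: [-0.8, -0.4, -1.7]
grip_width: 0.0538
```

```bash
python3 st.py
python3 - <<'E'
from h import *
f=grab("wrist","w2");t=grab("top","t2"); s=grab("scene","s2")
a=f["color"][:,:,::-1]; b=s["color"][:,:,::-1]
cv2.imwrite("pics/m3.png",np.vstack([cv2.resize(a,(400,300)),cv2.resize(b[130:330,230:490],(400,300))]))
E
```

```text
7.33 [0.6431 0.2282 0.3845] [-8.9990e+01  5.0000e-02  1.0008e+02] [-0.8 -0.4 -1.7] 0.0538 q [  4.  38. -42.  98.  30.  56.  51.]
```

View pics/m3.png

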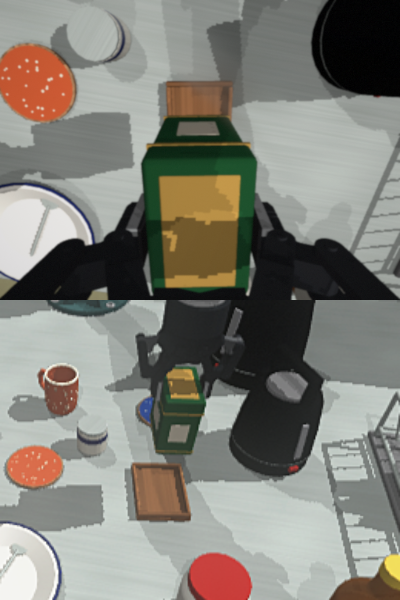

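Call:
{"api": "drive_tool", "payload": {
  "targets": [
    [0,0,0,0,0,-0.06,1],
    [0,0,0,0,0,-0.13,1],
    [0,0,0,0,0,-0.19,1],
    [0,0,0,0,0,-0.22,1],
    [0,0,0,0,0,-0.24,1],
    [0,0,0,0,0,-0.25,1],
    [0,0,0,0,0,-0.255,1],
    [0,0,0,0,0,-0.259,1],
    [0,0,0,0,0,-0.262,1],
    [0,0,0,0,0,-0.262,1],
    [0,0,0,0,0,-0.262,1]
  ]
}}

```text
time_s: 8.85
eef_pos: [0.6427, 0.2294, 0.2538]
tcp_rot: [-90.0, -0.0, 100.3]
ft_force: [0.4, -0.8, -2.9]
grip_width: 0.0538
```

Call:
{"api": "drive_tool", "payload": {
  "targets": [
    [0,0,0,0,0,-0.002,1],
    [0,0,0,0,0,-0.004,1],
    [0,0,0,0,0,-0.004,1],
    [0,0,0,0,0,-0.004,1]
  ]
}}

```text
time_s: 9.35
eef_pos: [0.6427, 0.2296, 0.2531]
tcp_rot: [-90.0, 0.0, 100.3]
ft_force: [-2.0, -2.1, 5.6]
grip_width: 0.0537
```

Contact. Release and rise, then look at the kettle.

Call:
{"api": "drive_tool", "payload": {
  "targets": [
    [0,0,0,0,0,0,0.3],
    [0,0,0,0,0,0,-0.4],
    [0,0,0,0,0,0,-1],
    [0,0,0,0,0,0,-1],
    [0,0,0,0,0,0,-1],
    [0,0,0,0,0,0.05,-1],
    [0,0,0,0,0,0.15,-1],
    [0,0,0,0,0,0.27,-1],
    [0,0,0,0,0,0.39,-1],
    [0,0,0,0,0,0.5,-1],
    [0,0,0,0,0,0.5,-1]
  ]
}}

```text
time_s: 10.72
eef_pos: [0.6426, 0.2314, 0.51]
tcp_rot: [-90.7, -0.2, 100.3]
ft_force: [0.1, 0.6, 0.1]
grip_width: 0.0857
```

```bash
python3 st.py
python3 - <<'E'
from h import *
f=grab("wrist","w3");t=grab("top","t3")
a=f["color"][:,:,::-1]; b=t["color"][:,:,::-1]
cv2.imwrite("pics/m4.png",np.vstack([a[:,:],cv2.resize(b[90:220,40:210],(512,392))])[:776])
E
```

```text
10.72 [0.6426 0.2314 0.51  ] [-90.72  -0.21 100.3 ] [0.1 0.6 0.1] 0.0857 q [  6.  31. -46.  91.  24.  67.  56.]
```

View pics/m4.png

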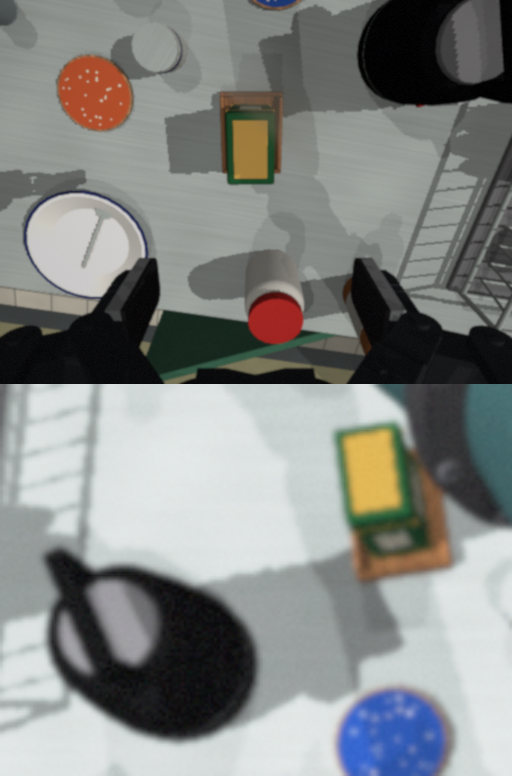

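Call:
{"api": "drive_tool", "payload": {
  "targets": [
    [0,0,0.3,-0.1,0.12,0,-1],
    [0,0,0.5,-0.2,0.24,0,-1],
    [0,0,0.64,-0.3,0.36,0,-1],
    [0,0,0.64,-0.3,0.36,0,-1],
    [0,0,0.64,-0.3,0.36,0,-1],
    [0,0,0.64,-0.3,0.36,0,-1]
  ]
}}

```text
time_s: 11.58
eef_pos: [0.4929, 0.4086, 0.5005]
tcp_rot: [-89.9, 0.1, 118.6]
ft_force: [0.3, -0.7, -0.4]
grip_width: 0.0855
```

```bash
python3 st.py
python3 - <<'E'
from h import *
t=load("t3"); c=blob(t,(18,100,110),(35,255,255),(170,110),35,3); print(cv2.minAreaRect(cast(t,c,.111).astype(np.float32)))
t=load("w3"); c=blob(t,(15,80,90),(35,255,255),(251,150),35,3); print(cv2.minAreaRect(cast(t,c,.111).astype(np.float32)))
f=grab("wrist","w4")
a=cv2.convertScaleAbs(f["color"][:,:,::-1],alpha=1.8,beta=20); cv2.imwrite("pics/w4b.png",a)
E
```

```text
11.57 [0.4929 0.4086 0.5005] [-8.988e+01  1.000e-01  1.186e+02] [ 0.3 -0.7 -0.4] 0.0855 q [ -9.  30. -52.  96.  25.  66.  51.]
((0.6453680992126465, 0.22925275564193726), (0.06976792961359024, 0.04194692522287369), 9.985942840576172)
((0.642311155796051, 0.2267177850008011), (0.06550280004739761, 0.03829082474112511), 10.449875831604004)
```

View pics/w4b.png

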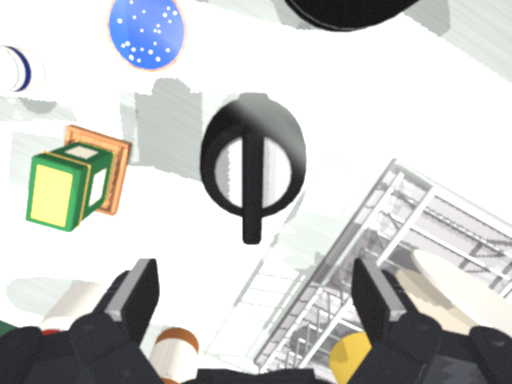

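Run:
```python
from h import *
f=load("w4"); hsv=cv2.cvtColor(f["color"],cv2.COLOR_RGB2HSV)
v=hsv[:,:,2]
c=blob(f,(0,0,30),(180,255,160),(253,170),46,0)
# lid grey pixels: both halves
m=cv2.inRange(v,32,200); w=np.zeros_like(m); cv2.circle(w,(253,172),44,255,-1); m&=w
m=cv2.morphologyEx(m,cv2.MORPH_OPEN,np.ones((3,3),np.uint8))
ys,xs=np.nonzero(m); hull=cv2.convexHull(np.c_[xs,ys].astype(np.float32))[:,0]
print("lid px box",xs.min(),xs.max(),ys.min(),ys.max())
print("lid",cv2.fitEllipse(cast(f,hull,.157).astype(np.float32)), cv2.minEnclosingCircle(cast(f,hull,.157).astype(np.float32)))
for y in (140,160,180,200,225,240): 
    r=v[y,200:310].astype(int); print(y,''.join('#' if k<30 else '.' for k in r))
P=cast(f,[(252.5,150),(252.5,200),(252.5,243),(252.5,125)],.205); print(P.round(4)); d=P[1]-P[0]; print(np.degrees(np.arctan2(d[1],d[0])))
col=v[95:260,245].astype(int)
print("column252",[int(k) for k in v[90:262:3,252]])
```

```text
lid px box 214 295 130 207
lid ((0.49555638432502747, 0.408516526222229), (0.0748804584145546, 0.08148254454135895), 80.39926147460938) ((0.49529385566711426, 0.4080200791358948), 0.04072803258895874)
140 ...#############################...........####################...............................................
160 .###############...........................####################...............................................
180 ...############............................###################..............................###########.......
200 ...............############................###################..................############..................
225 ...........................................##################.................................................
240 ............................................################..................................................
[[0.469  0.3926]
 [0.5064 0.4129]
 [0.5418 0.432 ]
 [0.4516 0.3832]]
28.40292493609529
column252 [167, 90, 84, 80, 77, 76, 73, 67, 59, 49, 38, 29, 22, 18, 19, 18, 15, 18, 17, 15, 13, 15, 15, 13, 16, 12, 16, 19, 16, 15, 15, 14, 14, 15, 15, 15, 10, 13, 13, 14, 14, 14, 15, 16, 12, 14, 12, 14, 12, 11, 12, 24, 186, 201, 199, 198, 187, 186]
```

Call:
{"api": "drive_tool", "payload": {
  "targets": [
    [0,0,0,0.005,-0.003,-0.08,-1],
    [0,0,0,0.005,-0.003,-0.16,-1],
    [0,0,0,0.005,-0.003,-0.23,-1],
    [0,0,0,0.005,-0.003,-0.27,-1],
    [0,0,0,0.005,-0.003,-0.295,-1],
    [0,0,0,0.005,-0.003,-0.295,-1],
    [0,0,0,0.005,-0.003,-0.295,-1]
  ],
  "squeeze": 60
}}

```text
time_s: 12.5
eef_pos: [0.4954, 0.4084, 0.3555]
tcp_rot: [-90.1, -0.0, 118.6]
ft_force: [-0.6, 0.3, 0.3]
grip_width: 0.0854
```

Call:
{"api": "drive_tool", "payload": {
  "targets": [
    [0,0,0,0,0,0,0],
    [0,0,0,0,0,0,0.4],
    [0,0,0,0,0,0,1],
    [0,0,0,0,0,0,1],
    [0,0,0,0,0,0,1],
    [0,0,0,0,0,0,1],
    [0,0,0,0,0,0,1],
    [0,0,0,0,0,0,1]
  ]
}}

```text
time_s: 13.5
eef_pos: [0.4955, 0.4078, 0.3544]
tcp_rot: [-90.0, 0.0, 118.6]
ft_force: [1.5, -2.0, 1.9]
grip_width: 0.0168
```

Call:
{"api": "drive_tool", "payload": {
  "targets": [
    [0,0,0,0,0,0.01,1],
    [0,0,0,0,0,0.04,1],
    [0,0,0,0,0,0.08,1],
    [0,0,0,0,0,0.14,1],
    [0,0,0,0,0,0.2,1],
    [0,0,0,0,0,0.26,1],
    [0,0,0,0,0,0.3,1],
    [0,0,0,0,0,0.32,1],
    [0,0,0,0,0,0.32,1],
    [0,0,0,0,0,0.32,1]
  ]
}}

```text
time_s: 14.75
eef_pos: [0.4951, 0.4073, 0.5128]
tcp_rot: [-89.9, 0.0, 118.6]
ft_force: [0.7, -1.0, -5.1]
grip_width: 0.0168
```

Call:
{"api": "drive_tool", "payload": {
  "targets": [
    [0,0,-0.05,0,-0.02,0,1],
    [0,0,-0.15,0,-0.06,0,1],
    [0,0,-0.25,0,-0.12,0,1],
    [0,0,-0.35,0,-0.19,0,1],
    [0,0,-0.45,0,-0.27,0,1],
    [0,0,-0.55,0,-0.35,0,1],
    [0,0,-0.65,0,-0.43,0,1],
    [0,0,-0.75,0,-0.51,0,1],
    [0,0,-0.85,0,-0.59,0,1],
    [0,0,-0.92,0,-0.66,0,1],
    [0,0,-0.97,0,-0.71,0,1],
    [0,0,-1,0,-0.74,0,1]
  ]
}}

```text
time_s: 16.25
eef_pos: [0.4943, 0.0353, 0.514]
tcp_rot: [-89.9, 0.1, 89.7]
ft_force: [0.1, 1.0, -5.7]
grip_width: 0.0171
```

Call:
{"api": "drive_tool", "payload": {
  "targets": [
    [0,0,-0.05,0,-0.02,0,1],
    [0,0,-0.15,0,-0.06,0,1],
    [0,0,-0.25,0,-0.12,0,1],
    [0,0,-0.35,0,-0.19,0,1],
    [0,0,-0.45,0,-0.27,0,1],
    [0,0,-0.55,0,-0.35,0,1],
    [0,0,-0.65,0,-0.43,0,1],
    [0,0,-0.75,-0.01,-0.51,0,1],
    [0,0,-0.85,-0.02,-0.59,0,1],
    [0,0,-0.92,-0.03,-0.66,0,1],
    [0,0,-0.97,-0.03,-0.71,0,1],
    [0,0,-1,-0.03,-0.74,0,1]
  ]
}}

```text
time_s: 17.75
eef_pos: [0.4802, -0.3336, 0.514]
tcp_rot: [-90.0, -0.0, 61.2]
ft_force: [0.2, 0.6, -4.6]
grip_width: 0.0173
```

```bash
python3 st.py
```

```text
17.75 [ 0.4802 -0.3336  0.514 ] [-9.00e+01 -3.00e-02  6.12e+01] [ 0.2  0.6 -4.6] 0.0173 q [ 54.  20. -31. 103.  12.  61.  80.]
```

Call:
{"api": "drive_tool", "payload": {
  "targets": [
    [0,0,0,0,-0.03,0,1],
    [0,0,0,0,-0.07,0,1],
    [0,0,0,0,-0.104,0,1],
    [0,0,0,0,-0.104,-0.03,1],
    [0,0,0,0,-0.104,-0.08,1],
    [0,0,0,0,-0.104,-0.14,1],
    [0,0,0,0,-0.104,-0.18,1],
    [0,0,0,0,-0.104,-0.2,1],
    [0,0,0,0,-0.104,-0.2,1],
    [0,0,0,0,-0.104,-0.2,1]
  ]
}}

```text
time_s: 19.0
eef_pos: [0.4807, -0.3841, 0.4151]
tcp_rot: [-90.1, -0.0, 61.3]
ft_force: [-0.2, 0.3, -4.6]
grip_width: 0.0169
```

```bash
python3 st.py
python3 - <<'E'
from h import *
f=grab("wrist","w5");t=grab("top","t5"); s=grab("scene","s5")
b=s["color"][:,:,::-1]; th=np.linspace(0,6.283,60); o=np.c_[np.cos(th),np.sin(th)]
k=3; big=cv2.resize(b[80:270,50:260],None,fx=k,fy=k,interpolation=cv2.INTER_CUBIC)
def ring(c,r,z,col):
    p=proj(s,np.c_[np.array(c)+r*o,np.full(60,z)]); q=((p-[50,80])*k).astype(int)
    cv2.polylines(big,[q],True,col,1)
ring((.4805,-.3855),.074,.0,(0,255,0)); ring((.4805,-.3855),.067,.0596,(0,0,255))
cv2.imwrite("pics/m5.png",cv2.convertScaleAbs(big,alpha=1.5,beta=15))
E
```

```text
19.0 [ 0.4807 -0.3841  0.4151] [-90.11  -0.    61.32] [-0.2  0.3 -4.6] 0.0169 q [ 55.  28. -28. 105.  16.  51.  80.]
```

View pics/m5.png

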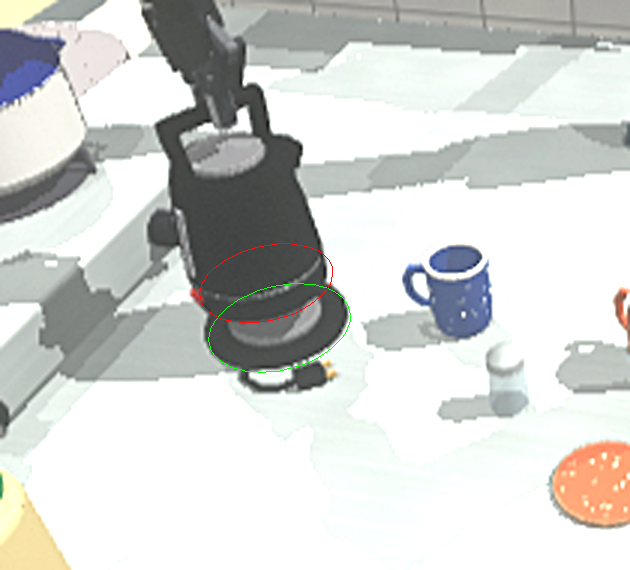

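Run:
```python
from h import *
s=load("s5"); v=cv2.cvtColor(s["color"],cv2.COLOR_RGB2HSV)[:,:,2]
th=np.linspace(0,6.283,200); o=np.c_[np.cos(th),np.sin(th)]
for z in(.06,.07,.08):
    p=proj(s,np.c_[np.array((.4805,-.3855))+.067*o,np.full(200,z)]); print(z,"pred x",p[:,0].min().round(1),p[:,0].max().round(1),"y",p[:,1].min().round(1),p[:,1].max().round(1))
p=proj(s,np.c_[np.array((.4805,-.3855))+.074*o,np.full(200,0.006)]); print("base pred",p.min(0),p.max(0))
for y in range(166,210,2):
    print(y,''.join('#' if k<45 else ('+' if k<90 else '.') for k in v[y,105:180]))
t=load("t5"); v=cv2.cvtColor(t["color"],cv2.COLOR_RGB2HSV)[:,:,2]
p=proj(t,np.c_[np.array((.4805,-.3855))+.067*o,np.full(200,.06)]); print("top pred",p.min(0),p.max(0))
p=proj(t,np.c_[np.array((.4805,-.3855))+.074*o,np.full(200,.006)]); print("top base pred",p.min(0),p.max(0))
cv2.imwrite("pics/m6.png",cv2.convertScaleAbs(cv2.resize(t["color"][140:250,340:480,::-1],None,fx=5,fy=5,interpolation=cv2.INTER_CUBIC),alpha=2.2,beta=20))
```

```text
0.06 pred x 116.6 161.0 y 161.2 187.5
0.07 pred x 115.7 160.3 y 158.7 184.9
0.08 pred x 114.7 159.7 y 156.1 182.2
base pred [119.07774687 173.11515654] [166.48265927 202.61624667]
166 ......++.##########################################+#......................
168 +......+++#######################################++##+.....................
170 .......++.#####################################+++####.....................
172 ........#+###################################+++######.....................
174 .........+###############################++++########+.....................
176 ..........+++#######################++++.+##############+..................
178 ............++#++++########++++++++++#############+####+##+................
180 ............+########++++++####################++..+####++##...............
182 ............+################################+......###+++##+..............
184 ..............+##########################++++.......##++##+##..............
186 ..............###################+++++++++++.......+##+++++#+..............
188 .............+#######+++++++++++++++
[... 274 characters left out ...]
.....
196 ...............##########################++#++#++####......................
198 ................+####+###########++#++++#+++#####+.........................
200 ..................++#####+#+##++++#++#######++.+..+........................
202 ......................++++############+...+.++######+......................
204 .........................+##..............+##+++++++#+.....................
206 .........................+##+.............+#++++++++##.+...................
208 ...........................++##+++++++++##+.+#+####++......................
top pred [383.34755897 166.37122249] [436.99801027 219.10447181]
top base pred [374.23483644 168.80256671] [430.52332405 224.22483613]
```

View pics/m6.png

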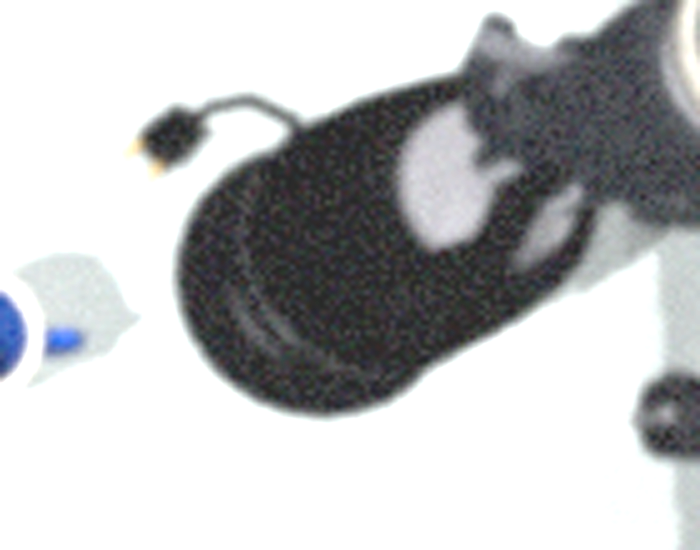

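Run:
```python
from h import *
from scipy.optimize import least_squares
t=load("t3"); c=blob(t,(0,0,0),(180,255,75),(92,180),45,3)
w=cast(t,c,0.004)
# arc facing camera axis = right/bottom side of contour (largest -y / -x side)
for cen in [(.47,.41)]:
    a=np.degrees(np.arctan2(w[:,1]-cen[1],w[:,0]-cen[0]))
    for lo,hi in ((-150,-40),(-140,-70)):
        q=w[(a>lo)&(a<hi)]; r=least_squares(lambda p:np.hypot(*(q-p[:2]).T)-.067,cen); r2=least_squares(lambda p:np.hypot(*(q-p[:2]).T)-p[2],(*cen,.067)); print(r.x.round(4),np.abs(r.fun).max().round(4),r2.x.round(4))
s=load("s2"); v=cv2.cvtColor(s["color"],cv2.COLOR_RGB2HSV)[:,:,2]
c=blob(s,(0,0,0),(180,255,75),(409,215),34,3); w=cast(s,c,0.004); cen=(.47,.41)
a=np.degrees(np.arctan2(w[:,1]-cen[1],w[:,0]-cen[0]))
for lo,hi in ((-60,60),(-40,50)):
    q=w[(a>lo)&(a<hi)]; r=least_squares(lambda p:np.hypot(*(q-p[:2]).T)-.067,cen); print("scene",r.x.round(4),np.abs(r.fun).max().round(4))
# now
s=load("s5"); c=blob(s,(0,0,0),(180,255,60),(136,165),24,0)
t=load("t5"); v=cv2.GaussianBlur(t["color"],(3,3),0).max(2)
for y in range(186,216,3): print(y,[int(k) for k in v[y,372:402]])
```

```text
[0.5049 0.4158] 0.0034 [0.5013 0.4073 0.0589]
[0.5067 0.4136] 0.0017 [0.4977 0.4035 0.0541]
scene [0.497  0.4075] 0.0031
scene [0.4971 0.4071] 0.002
186 [128, 127, 121, 106, 81, 51, 26, 15, 15, 17, 17, 16, 17, 18, 21, 25, 26, 22, 15, 13, 15, 15, 14, 13, 13, 15, 15, 14, 15, 15]
189 [126, 121, 107, 82, 54, 32, 21, 18, 19, 18, 17, 17, 17, 17, 17, 20, 22, 21, 16, 14, 13, 13, 13, 14, 14, 15, 17, 16, 15, 14]
192 [124, 116, 97, 67, 39, 22, 16, 14, 13, 16, 19, 17, 14, 15, 18, 21, 24, 25, 20, 16, 15, 16, 16, 16, 15, 15, 14, 13, 13, 13]
195 [124, 114, 91, 61, 35, 21, 19, 17, 17, 18, 19, 17, 16, 16, 16, 16, 18, 21, 22, 21, 19, 16, 16, 15, 14, 14, 15, 15, 14, 14]
198 [129, 118, 99, 72, 45, 26, 19, 17, 17, 17, 18, 18, 19, 23, 25, 24, 22, 23, 27, 27, 22, 15, 13, 14, 16, 14, 14, 15, 14, 12]
201 [139, 132, 117, 90, 59, 33, 21, 16, 16, 17, 19, 17, 17, 21, 27, 31, 31, 26, 20, 21, 27, 28, 23, 19, 15, 15, 15, 15, 16, 15]
204 [143, 139, 131, 115, 89, 58, 33, 19, 17, 19, 19, 18, 18, 18, 18, 25, 34, 38, 33, 28, 26, 27, 32, 35, 33, 28, 21, 16, 15, 16]
207 [141, 141, 139, 134, 120, 97, 69, 43, 26, 18, 17, 17, 16, 16, 16, 17, 20, 27, 33, 36, 35, 29, 24, 26, 32, 36, 34, 27, 20, 17]
210 [142, 142, 141, 139, 135, 128, 116, 95, 68, 42, 25, 19, 18, 17, 17, 18, 18, 20, 20, 19, 21, 26, 30, 29, 24, 21, 23, 22, 21, 22]
213 [142, 142, 143, 141, 138, 135, 133, 127, 116, 98, 74, 51, 34, 23, 17, 16, 19, 18, 15, 13, 14, 17, 19, 20, 21, 20, 18, 16, 15, 15]
```

Call:
{"api": "drive_tool", "payload": {
  "targets": [
    [0,0,0,0,0.003,-0.02,1],
    [0,0,0,0,0.003,-0.04,1],
    [0,0,0,0,0.003,-0.06,1],
    [0,0,0,0,0.003,-0.07,1],
    [0,0,0,0,0.003,-0.076,1],
    [0,0,0,0,0.003,-0.082,1],
    [0,0,0,0,0.003,-0.088,1],
    [0,0,0,0,0.003,-0.09,1],
    [0,0,0,0,0.003,-0.09,1]
  ]
}}

```text
time_s: 20.27
eef_pos: [0.4801, -0.3827, 0.3693]
tcp_rot: [-90.0, 0.0, 61.3]
ft_force: [-0.4, 0.2, -5.9]
grip_width: 0.0172
```

Call:
{"api": "drive_tool", "payload": {
  "targets": [
    [0,0,0,0,0,-0.002,1],
    [0,0,0,0,0,-0.004,1],
    [0,0,0,0,0,-0.006,1],
    [0,0,0,0,0,-0.007,1],
    [0,0,0,0,0,-0.007,1],
    [0,0,0,0,0,-0.007,1]
  ]
}}

```text
time_s: 21.02
eef_pos: [0.4801, -0.3829, 0.3663]
tcp_rot: [-90.0, 0.0, 61.3]
ft_force: [-2.7, -0.1, 2.0]
grip_width: 0.0168
```

Call:
{"api": "drive_tool", "payload": {
  "targets": [
    [0,0,0,0,0,0,0.6],
    [0,0,0,0,0,0,0],
    [0,0,0,0,0,0,-1],
    [0,0,0,0,0,0,-1],
    [0,0,0,0,0,0,-1],
    [0,0,0,0,0,0,-1],
    [0,0,0,0,0,0,-1],
    [0,0,0,0,0,0.05,-1],
    [0,0,0,0,0,0.12,-1],
    [0,0,0,0,0,0.2,-1],
    [0,0,0,0,0,0.26,-1],
    [0,0,0,0,0,0.26,-1]
  ],
  "squeeze": 35
}}

```text
time_s: 22.52
eef_pos: [0.4809, -0.3827, 0.4986]
tcp_rot: [-90.3, 0.0, 61.3]
ft_force: [0.5, 0.2, 1.4]
grip_width: 0.0853
```

Call:
{"api": "drive_tool", "payload": {
  "targets": [
    [0,0,-0.3,0,0.1,0,-1],
    [0,0,-0.6,-0.03,0.2,0,-1],
    [0,0,-1,-0.06,0.3,0,-1],
    [0,0,-1,-0.08,0.385,0,-1],
    [0,0,-1,-0.08,0.385,0,-1],
    [0,0,-1,-0.08,0.385,0,-1]
  ]
}}

```text
time_s: 23.28
eef_pos: [0.4399, -0.1907, 0.495]
tcp_rot: [-90.0, 0.1, 32.7]
ft_force: [-0.3, -0.4, 0.1]
grip_width: 0.0855
```

Call:
{"api": "drive_tool", "payload": {
  "targets": [
    [0,0,-0.4,0,0,-0.1,-1],
    [0,0,-0.7,0,0,-0.2,-1],
    [0,0,-1,0,0,-0.24,-1],
    [0,0,-1,0,0,-0.24,-1],
    [0,0,-1,0,0,-0.24,-1],
    [0,0,-1,0,0,-0.24,-1]
  ]
}}

```text
time_s: 24.02
eef_pos: [0.4407, -0.1907, 0.3768]
tcp_rot: [-90.1, -0.1, 4.0]
ft_force: [0.4, 0.4, 0.5]
grip_width: 0.0855
```

```bash
python3 st.py
python3 - <<'E'
from h import *
f=grab("wrist","w6"); s=grab("scene","s6")
a=f["color"][:,:,::-1]; b=s["color"][:,:,::-1]
cv2.imwrite("pics/m7.png",np.vstack([a[:290],cv2.resize(b[70:220,50:306],(512,300))]))
E
```

```text
24.02 [ 0.4407 -0.1907  0.3768] [-90.06  -0.13   4.04] [0.4 0.4 0.5] 0.0855 q [ 35.  20. -21. 124.  12.  38.  10.]
```

View pics/m7.png

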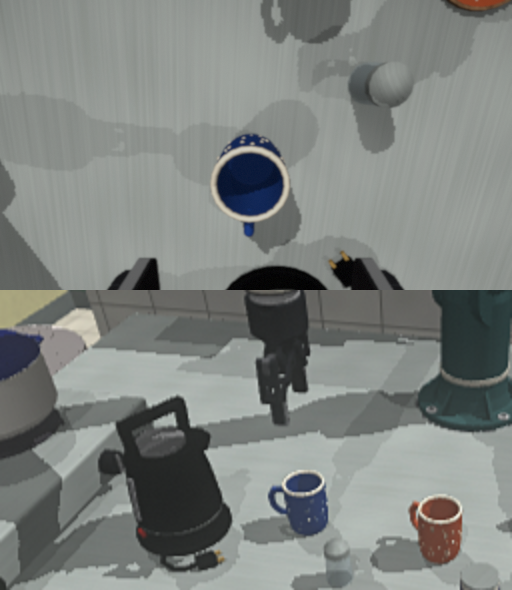

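Run:
```python
from h import *
f=load("w6")
hsv=cv2.cvtColor(f["color"],cv2.COLOR_RGB2HSV); m=cv2.inRange(hsv,(8,25,150),(35,140,255)); w=np.zeros_like(m); cv2.circle(w,(251,184),44,255,-1); m&=w
ys,xs=np.nonzero(m); hull=cv2.convexHull(np.c_[xs,ys].astype(np.float32))[:,0]; print(xs.min(),xs.max(),ys.min(),ys.max())
print(cv2.fitEllipse(cast(f,hull,.085).astype(np.float32)),"handle",cast(f,(249.5,234),.06).round(4))
c=blob(f,(105,90,20),(135,255,255),(251,184),36); print(cv2.fitEllipse(cast(f,c,.085).astype(np.float32)))
s=load("s6"); c=blob(s,(0,0,0),(180,255,60),(136,160),60,0)
```

```text
210 289 143 221
((0.4359965920448303, -0.19193655252456665), (0.06448204815387726, 0.0660250186920166), 12.349595069885254) handle [[ 0.4393 -0.2491]]
((0.4361536204814911, -0.19258831441402435), (0.05170055851340294, 0.05190947651863098), 62.61780548095703)
```

Call:
{"api": "drive_tool", "payload": {
  "targets": [
    [0,0,0,-0.008,-0.002,-0.08,-1],
    [0,0,0,-0.008,-0.002,-0.16,-1],
    [0,0,0,-0.008,-0.002,-0.24,-1],
    [0,0,0,-0.008,-0.002,-0.29,-1],
    [0,0,0,-0.008,-0.002,-0.32,-1],
    [0,0,0,-0.008,-0.002,-0.32,-1],
    [0,0,0,-0.008,-0.002,-0.32,-0.5],
    [0,0,0,-0.008,-0.002,-0.32,0],
    [0,0,0,-0.008,-0.002,-0.32,1],
    [0,0,0,-0.008,-0.002,-0.32,1],
    [0,0,0,-0.008,-0.002,-0.32,1],
    [0,0,0,-0.008,-0.002,-0.32,1]
  ],
  "squeeze": 30
}}

```text
time_s: 25.62
eef_pos: [0.4366, -0.1913, 0.2169]
tcp_rot: [-90.1, -0.1, 4.0]
ft_force: [0.5, 0.6, 7.2]
grip_width: 0.063
```

Call:
{"api": "drive_tool", "payload": {
  "targets": [
    [0,0,0,0,0,0.02,1],
    [0,0,0,0,0,0.08,1],
    [0,0,0,0.02,0,0.17,1],
    [0,0,0,0.04,0,0.26,1],
    [0,0,0,0.06,0.06,0.31,1],
    [0,0,0,0.08,0.15,0.31,1],
    [0,0,0,0.09,0.25,0.31,1],
    [0,0,0,0.09,0.36,0.31,1],
    [0,0,0,0.09,0.47,0.31,1],
    [0,0,0,0.08,0.58,0.31,1],
    [0,0,0,0.05,0.68,0.31,1],
    [0,0,0,0.03,0.75,0.31,1]
  ]
}}

```text
time_s: 27.12
eef_pos: [0.4496, 0.186, 0.3711]
tcp_rot: [-90.0, 0.0, 4.2]
ft_force: [-0.1, -0.7, -2.4]
grip_width: 0.0628
```

Call:
{"api": "drive_tool", "payload": {
  "targets": [
    [0,0,0,-0.02,0.05,0,1],
    [0,0,0,-0.025,0.081,0,1],
    [0,0,0,-0.025,0.081,-0.05,1],
    [0,0,0,-0.025,0.081,-0.12,1],
    [0,0,0,-0.025,0.081,-0.18,1],
    [0,0,0,-0.025,0.081,-0.2,1],
    [0,0,0,-0.025,0.081,-0.2,1],
    [0,0,0,-0.025,0.081,-0.2,1]
  ]
}}

```text
time_s: 28.12
eef_pos: [0.4392, 0.2245, 0.2717]
tcp_rot: [-90.0, -0.1, 4.0]
ft_force: [0.9, -0.1, -1.7]
grip_width: 0.0627
```

```bash
python3 st.py
python3 - <<'E'
from h import *
f=grab("wrist","w7"); s=grab("scene","s7"); t=grab("top","t7")
c=blob(t,(100,90,60),(130,255,255),(171,208),25,5)
for n,F,sd,r in (("scene",s,(337,205),25),):
    c=blob(F,(100,90,60),(130,255,255),sd,r,5); print(n,cv2.fitEllipse(cast(F,c,.006).astype(np.float32)))
s0=load("s2"); 
c=blob(load("scene0"),(100,90,60),(130,255,255),(337,205),22,5); print("scene0 coaster",cv2.fitEllipse(cast(load("scene0"),c,.006).astype(np.float32)))
a=f["color"][:,:,::-1]; b=s["color"][:,:,::-1]
cv2.imwrite("pics/m8.png",np.vstack([a[:290],cv2.resize(b[110:260,240:496],(512,300))]))
E
```

```text
28.12 [0.4392 0.2245 0.2717] [-89.95  -0.11   3.99] [ 0.9 -0.1 -1.7] 0.0627 q [-18.  31. -19. 127.  23.  26. -51.]Traceback (most recent call last):
  File "<stdin>", line 3, in <module>
  File "h.py", line 23, in blob
    return max(cs,key=cv2.contourArea)[:,0,:].astype(float)
           ~~~^^^^^^^^^^^^^^^^^^^^^^^^
ValueError: max() iterable argument is empty
```

Run:
```python
from h import *
s0=load("scene0"); c=blob(s0,(100,90,60),(130,255,255),(337,205),22,5); print("scene0 coaster",cv2.fitEllipse(cast(s0,c,.006).astype(np.float32)))
f=load("w3"); 
f=load("w4"); c=blob(f,(100,90,60),(130,255,255),(147,30),55,5); print("w4 coaster",c.min(0),c.max(0),cv2.fitEllipse(cast(f,c,.006).astype(np.float32)))
f=load("w7"); 
for zz in (.140,):
    hsv=cv2.cvtColor(f["color"],cv2.COLOR_RGB2HSV); m=cv2.inRange(hsv,(8,25,120),(35,140,255)); m[330:]=0
    n,l,st,ce=cv2.connectedComponentsWithStats(m); i=1+st[1:,4].argmax(); ys,xs=np.nonzero(l==i); hull=cv2.convexHull(np.c_[xs,ys].astype(np.float32))[:,0]
    print(st[i],cv2.fitEllipse(cast(f,hull,zz).astype(np.float32)))
```

```text
scene0 coaster ((0.4339633584022522, 0.2212991863489151), (0.08743055909872055, 0.08992775529623032), 179.21563720703125)
w4 coaster [109.   0.] [182.  68.] ((0.43870624899864197, 0.22271451354026794), (0.08258932828903198, 0.0938473790884018), 28.62227439880371)
[ 168  239  175   91 3174] ((0.4386672079563141, 0.22803820669651031), (0.05536935105919838, 0.0625808909535408), 88.04949188232422)
```

Call:
{"api": "drive_tool", "payload": {
  "targets": [
    [0,0,0,-0.002,-0.003,-0.03,1],
    [0,0,0,-0.002,-0.003,-0.06,1],
    [0,0,0,-0.002,-0.003,-0.078,1],
    [0,0,0,-0.002,-0.003,-0.088,1],
    [0,0,0,-0.002,-0.003,-0.093,1],
    [0,0,0,-0.002,-0.003,-0.096,1],
    [0,0,0,-0.002,-0.003,-0.098,1],
    [0,0,0,-0.002,-0.003,-0.098,1],
    [0,0,0,-0.002,-0.003,-0.098,1]
  ]
}}

```text
time_s: 29.4
eef_pos: [0.4375, 0.223, 0.2228]
tcp_rot: [-90.0, -0.1, 4.0]
ft_force: [-1.0, -0.1, 6.5]
grip_width: 0.0629
```

Contact (6.5 N). Release, rise, and head to the orange mug with its yaw.

Call:
{"api": "drive_tool", "payload": {
  "targets": [
    [0,0,0,0,0,0,0.3],
    [0,0,0,0,0,0,-0.4],
    [0,0,0,0,0,0,-1],
    [0,0,0,0,0,0,-1],
    [0,0,0,0,0,0,-1],
    [0,0,0,0,0,0.04,-1],
    [0,0,0,0,0,0.12,-1],
    [0,0,0,0,0,0.22,-1],
    [0,0,0,0,0,0.32,-1],
    [0,0,0,0,0,0.34,-1]
  ]
}}

```text
time_s: 30.65
eef_pos: [0.4383, 0.2235, 0.3948]
tcp_rot: [-89.9, -0.3, 4.0]
ft_force: [-1.4, -0.7, -0.1]
grip_width: 0.0855
```

Call:
{"api": "drive_tool", "payload": {
  "targets": [
    [0,0,-0.3,0.02,-0.1,0,-1],
    [0,0,-0.6,0.03,-0.2,0,-1],
    [0,0,-1,0.045,-0.3,0,-1],
    [0,0,-1,0.045,-0.39,0,-1],
    [0,0,-1,0.045,-0.39,0,-1],
    [0,0,-1,0.045,-0.39,0,-1],
    [0,0,-1,0.045,-0.39,0,-1]
  ]
}}

```text
time_s: 31.52
eef_pos: [0.46, 0.0293, 0.3914]
tcp_rot: [-90.0, 0.0, -24.5]
ft_force: [-0.7, 0.1, 0.0]
grip_width: 0.0855
```

```bash
python3 st.py
python3 - <<'E'
from h import *
f=grab("wrist","w8"); s=grab("scene","s8"); t=grab("top","t8")
a=f["color"][:,:,::-1]; b=s["color"][:,:,::-1]
cv2.imwrite("pics/m8.png",np.vstack([a[:290],cv2.resize(b[110:260,230:486],(512,300))]))
E
```

```text
31.52 [0.46   0.0293 0.3914] [-8.998e+01  4.000e-02 -2.447e+01] [-0.7  0.1  0. ] 0.0855 q [  6.  17. -18. 125.   8.  39. -43.]
```

View pics/m8.png

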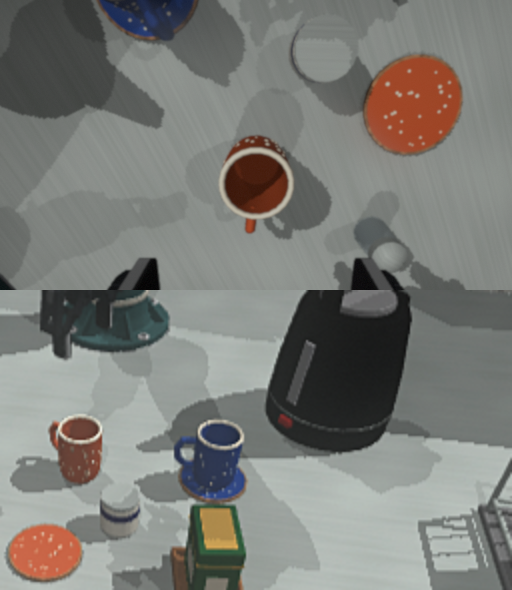

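```bash
cat >> h.py <<'E'
def rim(f,seed,rad,z):
    hsv=cv2.cvtColor(f["color"],cv2.COLOR_RGB2HSV); m=cv2.inRange(hsv,(5,12,130),(40,140,255)); w=np.zeros_like(m); cv2.circle(w,seed,rad,255,-1); m&=w
    n,l,st,ce=cv2.connectedComponentsWithStats(m); i=1+st[1:,4].argmax(); ys,xs=np.nonzero(l==i); hull=cv2.convexHull(np.c_[xs,ys].astype(np.float32))[:,0]
    return np.round(sum(cv2.fitEllipse(cast(f,hull,z).astype(np.float32))[:2],()),4), st[i]
E
python3 - <<'E'
from h import *
f=load("w8"); t=load("t8"); s=load("s8")
print("orange",rim(f,(256,183),42,.085)); 
h=cast(f,(250,231),.06)[0]; print("handle",h)
g=blob(f,(0,120,90),(20,255,255),(413,104),58,7); print("co_or w",cv2.fitEllipse(cast(f,g,.006).astype(np.float32)))
g=blob(load("scene0"),(0,120,90),(20,255,255),(252,241),24,7); print("co_or s",cv2.fitEllipse(cast(load("scene0"),g,.006).astype(np.float32)))
print("blue scene",rim(s,(339,183),16,.091))
p=proj(t,(.4375,.223,.091))[0]; print(p)
c=blob(t,(105,90,20),(135,255,255),tuple(int(k) for k in p),11); print("blue in top",cv2.fitEllipse(cast(t,c,.091).astype(np.float32)))
E
```

```text
orange (array([0.4568, 0.0245, 0.0647, 0.0663]), array([ 218,  147,   76,   73, 1241], dtype=int32))
handle [ 0.42891062 -0.02469895]
co_or w ((0.6280748248100281, 0.010936664417386055), (0.09481122344732285, 0.09682081639766693), 22.207073211669922)
co_or s ((0.6272662281990051, 0.010012108832597733), (0.09182298183441162, 0.09304752945899963), 14.717370986938477)
blue scene (array([0.4358, 0.222 , 0.0642, 0.0668]), array([329, 175,  23,  15,  89], dtype=int32))
[162.88871769 204.03316544]
blue in top ((0.43983548879623413, 0.22469383478164673), (0.04375436529517174, 0.044774848967790604), 19.64389991760254)
```

Call:
{"api": "drive_tool", "payload": {
  "targets": [
    [0,0,-0.19,-0.005,-0.009,-0.08,-1],
    [0,0,-0.19,-0.005,-0.009,-0.16,-1],
    [0,0,-0.19,-0.005,-0.009,-0.24,-1],
    [0,0,-0.19,-0.005,-0.009,-0.31,-1],
    [0,0,-0.19,-0.005,-0.009,-0.348,-1],
    [0,0,-0.19,-0.005,-0.009,-0.348,-1],
    [0,0,-0.19,-0.005,-0.009,-0.348,-0.5],
    [0,0,-0.19,-0.005,-0.009,-0.348,0],
    [0,0,-0.19,-0.005,-0.009,-0.348,1],
    [0,0,-0.19,-0.005,-0.009,-0.348,1],
    [0,0,-0.19,-0.005,-0.009,-0.348,1],
    [0,0,-0.19,-0.005,-0.009,-0.348,1]
  ],
  "squeeze": 30
}}

```text
time_s: 33.17
eef_pos: [0.4579, 0.0235, 0.2187]
tcp_rot: [-89.9, -0.1, -30.1]
ft_force: [0.2, 0.9, 5.9]
grip_width: 0.063
```

Call:
{"api": "drive_tool", "payload": {
  "targets": [
    [0,0,0,0,0,0.02,1],
    [0,0,0,0,0,0.08,1],
    [0,0,0,0,0,0.17,1],
    [0,0,0,0.04,0,0.24,1],
    [0,0,0,0.11,-0.01,0.24,1],
    [0,0,0,0.2,-0.02,0.24,1],
    [0,0,0,0.28,-0.024,0.24,1],
    [0,0,0,0.33,-0.024,0.24,1],
    [0,0,0,0.341,-0.024,0.24,1],
    [0,0,0,0.341,-0.024,0.18,1],
    [0,0,0,0.341,-0.024,0.12,1],
    [0,0,0,0.341,-0.024,0.1,1]
  ]
}}

```text
time_s: 34.67
eef_pos: [0.6258, 0.0111, 0.266]
tcp_rot: [-90.2, 0.3, -30.1]
ft_force: [0.1, -0.2, -2.0]
grip_width: 0.0628
```

Call:
{"api": "drive_tool", "payload": {
  "targets": [
    [0,0,0,0,0,0,1],
    [0,0,0,0,0,0,1]
  ]
}}

```text
time_s: 34.92
eef_pos: [0.6284, 0.0115, 0.2689]
tcp_rot: [-89.9, -0.1, -30.1]
ft_force: [-0.5, 0.6, -1.1]
grip_width: 0.0629
```

Run:
```python
from h import *
f=grab("wrist","w9"); t=grab("top","t9"); s=grab("scene","s9")
from station import manip
o=manip.get_obs(); print(o["eef_pos"],o["tcp_rot"]); zb=o["eef_pos"][2]-.2187
for n,F in (("scene",s),("top",t)):
    p=proj(F,(.6285,.0115,.085+zb))[0]; print(n,p, rim(F,tuple(int(k) for k in p),17,.085+zb))
```

```text
[0.62850098 0.01137133 0.26885423] [-89.93887619  -0.09497412 -30.08625491]
scene [250.97872987 204.9403012 ] (array([6.204e-01, 2.000e-04, 6.440e-02, 1.103e-01]), array([245, 200,  20,  15,  76], dtype=int32))
top [252.05935529 123.03523492] (array([0.6597, 0.0277, 0.0057, 0.0134]), array([243, 109,   6,   3,  11], dtype=int32))
```

Call:
{"api": "drive_tool", "payload": {
  "targets": [
    [0,0,0,0,0,-0.03,1],
    [0,0,0,0,0,-0.055,1],
    [0,0,0,0,0,-0.07,1],
    [0,0,0,0,0,-0.08,1],
    [0,0,0,0,0,-0.085,1],
    [0,0,0,0,0,-0.087,1],
    [0,0,0,0,0,-0.089,1],
    [0,0,0,0,0,-0.089,1],
    [0,0,0,0,0,-0.089,1]
  ]
}}

```text
time_s: 36.2
eef_pos: [0.628, 0.0115, 0.2248]
tcp_rot: [-90.0, -0.0, -30.1]
ft_force: [-2.7, -0.2, 8.1]
grip_width: 0.0626
```

Contact. Release, rise and retreat.

Call:
{"api": "drive_tool", "payload": {
  "targets": [
    [0,0,0,0,0,0,0.3],
    [0,0,0,0,0,0,-0.4],
    [0,0,0,0,0,0,-1],
    [0,0,0,0,0,0,-1],
    [0,0,0,0,0,0,-1],
    [0,0,0,0,0,0.04,-1],
    [0,0,0,0,0,0.12,-1],
    [0,0,0,0,0,0.22,-1],
    [0,0,0,0,0,0.32,-1],
    [0,0,0,0,0,0.42,-1],
    [0,0,0,0,0,0.45,-1],
    [0,0,0,0,0,0.45,-1]
  ]
}}

```text
time_s: 37.7
eef_pos: [0.628, 0.0114, 0.45]
tcp_rot: [-89.9, -0.2, -30.1]
ft_force: [1.2, 0.0, -0.2]
grip_width: 0.0851
```

Call:
{"api": "drive_tool", "payload": {
  "targets": [
    [0,0,0,0,-0.1,0,-1],
    [0,0,0,0,-0.2,0,-1],
    [0,0,0,0,-0.3,0,-1],
    [0,0,0,0,-0.4,0,-1],
    [0,0,0,0,-0.5,0,-1],
    [0,0,0,0,-0.5,0,-1],
    [0,0,0,0,-0.5,0,-1]
  ]
}}

```text
time_s: 38.58
eef_pos: [0.6276, -0.2382, 0.4461]
tcp_rot: [-90.0, 0.2, -30.1]
ft_force: [0.4, 0.2, 0.1]
grip_width: 0.0854
```

```bash
python3 st.py
python3 - <<'E'
from h import *
t=grab("top","t10"); s=grab("scene","s10")
p=proj(s,(.6285,.0115,.091))[0]; print("or scene",rim(s,tuple(int(k) for k in p),17,.091))
for n,c0,lo,hi in (("or",(.6285,.0115),(0,90,30),(15,255,175)),("bl",(.4375,.223),(105,90,20),(135,255,255))):
    p=proj(t,(*c0,.091))[0]; c=blob(t,lo,hi,tuple(int(k) for k in p),11); print(n,"top",cv2.fitEllipse(cast(t,c,.091).astype(np.float32)))
c=blob(t,(18,100,110),(35,255,255),(170,115),35,3); print("caddy",cv2.minAreaRect(cast(t,c,.111).astype(np.float32)))
a=t["color"][:,:,::-1]; b=s["color"][:,:,::-1]
cv2.imwrite("pics/m9.png",np.vstack([a[90:240,100:500],b[90:300,60:460]]).repeat(2,0)[:600] if 0 else np.vstack([cv2.resize(a[90:240,60:460],(740,277)),cv2.resize(b[110:285,70:470],(740,323))]))
E
```

```text
38.58 [ 0.6276 -0.2382  0.4461] [-90.     0.23 -30.08] [0.4 0.2 0.1] 0.0854 q [ 27.  28. -15.  97.   9.  56. -21.]
or scene (array([0.6259, 0.0081, 0.0654, 0.0763]), array([236, 209,  29,  19, 148], dtype=int32))
or top ((0.6305631399154663, 0.013895920477807522), (0.04498353973031044, 0.04824025183916092), 28.452911376953125)
bl top ((0.4400266110897064, 0.2245134562253952), (0.04394133388996124, 0.044686876237392426), 175.33226013183594)
caddy ((0.6460183262825012, 0.22953327000141144), (0.06665793061256409, 0.03834444284439087), 10.543622016906738)
```

View pics/m9.png

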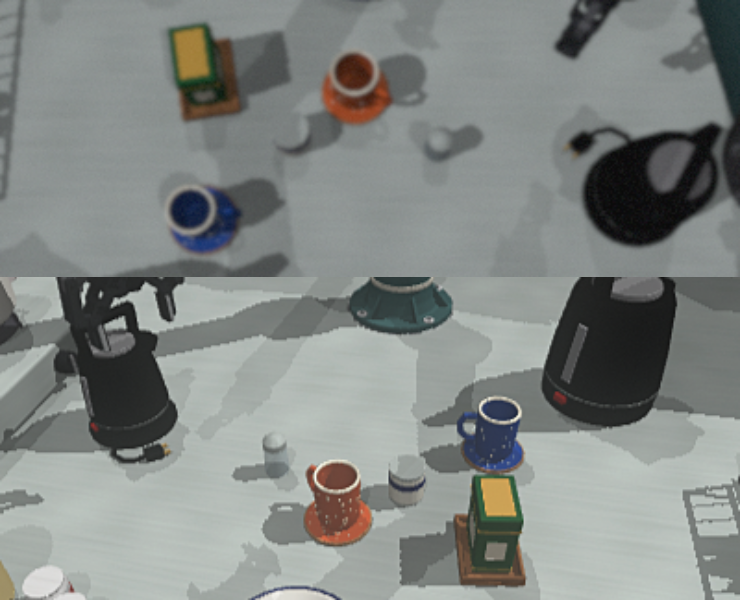

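```bash
python3 -c "
from station import manip
print(manip.hand_in())"
```

```text
the job is handed in; nothing more can be done
None
```

I finished the whole job and handed it in at about 38.7 s of the 112 s allowed. The gripper is open and clear of everything. The hand-in gave no verdict.

| Item | Final check |
|---|---|
| Caddy in its tray | Within about 3 mm of the tray's middle and parallel to it |
| Kettle (the smaller one) on its base | Touched down at 12 mm above its counter height, as expected for a seated kettle; upright in the final picture |
| Blue mug on the blue coaster | About 1 mm from the middle in the top view, about 2 mm in the scene view |
| Orange mug on the orange coaster | About 1 mm from the middle in the top view, about 2.5 mm in the scene view |

- **Loose items:** the milk tin and salt shaker look untouched in the final pictures; I did not re-measure them.
- **Forces:** the highest contact force I read was about 8 N.
- **Checks that disagreed or failed:**
    - The cameras differed by 2–5 mm in absolute position, so I averaged them.
    - Before lowering, the scene view put the kettle 1–4 mm off the base centre. I shifted it about 1.5 mm, well inside the 9 mm play.
    - Before lowering the orange mug, the rim check could not be used because the gripper hid the mug.

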